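# Pass the carrier through the transfer press to its end stop

### The job

Move the part carrier along its channel, under the press head and out on the far side, until it rests home against the end stop with the stop's brass plunger pushed in. Do it gently, and keep the workpiece standing in the carrier's nest and the other things on the bench where they are; then let go.

Things in the scene. Friction and masses are not known exactly. Their poses are not given: they have to be found in the camera images.
- press: Transfer press fixed to the bench; origin: centre of the underside of its aluminium base plate, 160 mm (x) by 560 mm (y), 15 mm thick, z up. A channel along its y axis, floor 15 mm above the bench, 83 mm wide, has side rails with keeper lips (tops at 33 mm, 64 mm free between them) that hold the carrier down: it can only slide along y. A fixed bar closes the -y end.
- head (a point): Centre of the press head's underside, 77 mm above the bench. The head is a steel bridge over the middle of the channel: it covers press y = -30 to +30 mm, on columns at press x = +-58 to 78 mm; with air cylinder and gauge its top is at 195 mm. Posts and workpiece pass under it with 12 mm to spare; a gripper does not.
- stop_zone (a point): Middle of the stretch of channel floor where the end stop's face may be: press y = 195 to 235 mm. The stop, a dark steel block 64 mm wide, 20 mm high, with a 12 mm knob on top, 32 mm high in all, is clamped there; its place is set anew each time and not measured: find it by touch or sight. Only a push of over 100 N would slip it.
- carrier_mid (a point): Centre of the top face of the carrier's plate: black, 80 mm wide, 224 mm long (along press y), 10 mm thick, about 0.65 kg, in the channel with 1.5 mm play at each side and 3 mm above; it slides easily (friction 1 to 3 N). Axes parallel to the press's. It starts on the press's -y side and must go to the +y side, its +y end against the stop.
- near_post (a point): Point 10 mm below the top of the carrier's grip post near its -y end. The upright steel post is 16 mm in x, 14 mm in y, 40 mm high on the plate (top 65 mm above the bench). It stands 100 mm from the carrier's centre, 12 mm from the carrier's end. At the start it is clear of the press head.
- far_post (a point): The same point of the identical grip post near the carrier's +y end, 200 mm from the other post. At the start it is under the press head, out of reach; it comes out on the +y side as the carrier advances.
- workpiece_mid (a point): Centre (half-way up) of the workpiece, a stepped brass cylinder, 29 mm in diameter, 40 mm high, about 90 g, that stands loose in the black ring nest (10 mm high, 33 mm inside) in the middle of the carrier.
- plunger (a joint): How far the end stop's spring plunger (a brass pin 8 mm thick that points to -y, its axis 6 mm above the channel floor) is pushed in, in m: 0 = fully out, 0.008 = flush with the stop's face, when the carrier's end touches the stop. The spring is soft (0.04 N per mm) and does not push the carrier back.
- pliers: Bystander: pliers with red handles, lying on the bench, 150 mm long; origin under the pivot.
- hex_keys: Bystander: set of hex keys in a black holder, lying on the bench, 110 mm long; origin under the holder.
- wash_bottle: Bystander: closed white bottle, 60 mm in diameter, 150 mm high; origin at the centre of its underside.
Not all that is in view belongs to the job. Leave any red look-alike of the part that bears carrier_mid alone.

How it is judged:
By the outcome, as a careful person would: the job done as asked, in the order asked, and still so for the second after the job is handed in, with the robot touching nothing.
It also fails if it takes over 64 s, if anything falls off the work surface, if the arm or the gripper's body presses on something with over 40 N, if the wrist force passes 120 N, or if a joint passes its speed limit or range.

### The arm

A 6-joint arm with a two-finger parallel gripper is mounted at the origin on the work surface. World frame = base frame: x ahead of the robot, y to its left, z up, the work surface at z = 0. Lengths are in m, angles in rad, forces in N, time in s.
With the tool pointing down it reaches from about 0.375 to 0.9 m from the base axis. Payload 3.1 kg.
Tool frame: the origin (TCP) lies midway between the tips of the shut fingers; the grasp point (between the pads) lies 19 mm behind it; z points along the fingers, y is the line along which they close (so a half turn about z gives the same grasp; the last joint's range is limited). The gripper opens to 87 mm and grips with 3 to 60 N. Pads are 19 mm wide; open, the fingers measure 117 mm over their backs; the gripper's body (75 mm by 190 mm) begins 51 mm behind the grasp point.
Start: joints at [-1.431, 0.527, 1.433, -0, 1.181, -0.178], TCP at [0.196, -0.593, 0.223] pointing down, gripper open.
Joint ranges: [-3.08, 3.08], [-0.75, 2.2], [0.22, 2.44], [-1.43, 4.57], [0, 2.65], [-2.85, 2.85]. Speed limits (rad/s): [2.79, 2.79, 3.14, 3.14, 3.14, 3.14].

### API

Orientations are given as [roll, pitch, yaw] about the fixed x, y, z axes, in that order (R = Rz(yaw) Ry(pitch) Rx(roll)).
In Python, from rig import ctrl, eyes gives the robot as it stands.
- The arm moves only by the tool send_rows, never from a script. Its argument "steps" is a list that holds one entry, the list of rows, each a list of 7 numbers: the turn, a rotation vector about the world's x, y, z in rad, then the shift along the world's x, y, z in mm, then the finger opening in mm, from 0 to 87. In form: [[[wx, wy, wz, tx, ty, tz, gripper], ...]]. A call has 1 to 5 rows; each row is the pose to reach, as a shift and turn from the pose commanded when the call began; what a row does not reach only later rows make up. A row lasts 1/8 s, in which the tool goes at most 62.5 mm and 10.7 degrees, less where a joint would pass 70% of its speed; a pose out of reach is approached as far as the arm can. A call with a gripper value outside its range is refused whole. The fingers move at their own pace and stop on an object; "squeeze" is the grip in N (left out, the last holds). Time passes only in rows, so rows that repeat a pose let the fingers close. It gives the time, the measured TCP pose, the force, the opening and the grip force at its end, in the units of the state.
- ctrl.sense(): the state, without advancing time (a new reading comes with each control period).
- eyes.get_image(name): name is "side" or "top" or "wrist"; returns a dict with "img" (384x512x3 uint8, blue, green, red), "intrinsics" (3x3 intrinsics, pixels), "dist_coeffs" ([k1, k2, p1, p2, k3] as OpenCV has them; the pictures are not rectified), "R" (3x3) and "t" (3): a world point X has camera coordinates R X + t. Camera axes: x right, y down, z forward; pixel columns grow to the right and rows downward; lengths in m; the calibration is good to about 2 mm. A picture is of the moment at which its call begins. There is no depth.
- ctrl.job_done(): hands the job in; it is judged then, once.
Trained networks look in the newest picture that a camera, given by its name, has taken for a name from the list of things; names that differ only in an ending like _2 or _b are one class to them, and where a whole thing is asked for, a point or a joint stands for the part that bears it (a point fixed in the world has none). Each returns a list of dicts, best first, with "p" (0 to 1); they miss things now and then, are a little off and sometimes report something else, mostly with a low value. They report only what shows in the picture. A call takes as long as a camera call. They do not tell look-alikes from the thing itself.
- eyes.cut_out(thing, camera): "region" (384x512 bool, what is visible of it) and "at" ([column, row] in pixels, amid what is visible of it).
The state is a dict: "time": time; "joint_pos": joint angles; "qd": joint speeds; "joint_efforts": joint torques, N m; "ee_pos": TCP position; "tool_rot": TCP orientation; "wrist_force": force on the tool from outside, world axes, zero at the start; "torque": the same for the moment, N m; "grip_width": finger opening in m; "finger_force": force on a finger pad.
Only numpy, scipy, OpenCV 4.12 (cv2) and the standard library are available. Lean on these libraries where they do the work, as an engineer would, in place of code of your own. Each camera call takes 0.05 s, during which the arm holds its last target. There are 200 camera calls.

## Working session

There is one attempt and no reset: what is moved stays moved. The work goes in short steps, Python scripts to look and compute and a tool call to move; the robot and the scene stay as the last step left them, time stands still between calls to the robot, and variables do not carry over. Pictures are saved under pics/ and viewed, at most 10 in all, crops included, and the job is handed in when it is done.

Besides the shell and the picture viewer there is one more tool, called after ">>>" in YAML: its name, and indented under it one key for each argument. send_rows: Moves the arm, as the interface text tells. Its arguments: {"type":"object","properties":{"steps":{"type":"array","items":{"type":"array","items":{"type":"array","items":{"type":"number"}}}},"squeeze":{"type":"number"}},"required":["steps"]}

```bash
mkdir -p pics; cat > h.py <<'E'
import numpy as np, cv2
from rig import ctrl, eyes
def ray(im,px):
    u=cv2.undistortPoints(np.array([[px]],float),np.array(im["intrinsics"],float),np.array(im["dist_coeffs"],float))[0,0]
    R=np.array(im["R"]);t=np.array(im["t"])
    return -R.T@t, R.T@np.array([u[0],u[1],1.])
def atz(im,px,z):
    c,d=ray(im,px); return c+d*(z-c[2])/d[2]
def proj(im,X):
    return cv2.projectPoints(np.array(X,float).reshape(-1,3),cv2.Rodrigues(np.array(im["R"],float))[0],np.array(im["t"],float),np.array(im["intrinsics"],float),np.array(im["dist_coeffs"],float))[0][:,0]
E
python3 - <<'E'
from h import *
s=ctrl.sense(); print(s["ee_pos"],s["tool_rot"],s["time"])
zs=dict(press=.015,head=.077,carrier_mid=.025,near_post=.055,far_post=.055,workpiece_mid=.045,plunger=.021,pliers=.01,hex_keys=.01,wash_bottle=.075)
pics=[]
for cam in("top","side"):
    im=eyes.get_image(cam); pics.append(im["img"])
    for th,z in zs.items():
        for r in eyes.cut_out(th,cam)[:3]:
            if r["p"]>.2: print(cam,th,round(r["p"],2),np.round(r["at"]),np.round(atz(im,r["at"],z),3),int(r["region"].sum()))
cv2.imwrite("pics/top.png",cv2.resize(pics[0],(800,600)));cv2.imwrite("pics/side.png",cv2.resize(pics[1],(800,600)))
E
```

```text
[ 0.19582655 -0.59275866  0.22157423] [-3.13946705e+00 -4.26016794e-04  3.18780591e-01] 0.0
top press 0.88 [242. 192.] [0.473 0.03  0.015] 6199
top head 0.89 [242. 192.] [0.468 0.025 0.077] 5987
top carrier_mid 0.73 [352. 267.] [ 0.215 -0.366  0.025] 449
top carrier_mid 0.68 [133. 203.] [0.424 0.418 0.025] 1416
top carrier_mid 0.61 [290. 203.] [ 0.434 -0.14   0.025] 898
top near_post 0.74 [355. 264.] [ 0.229 -0.367  0.055] 460
top near_post 0.71 [290. 205.] [ 0.429 -0.141  0.055] 938
top near_post 0.64 [132. 204.] [0.422 0.41  0.055] 1300
top far_post 0.98 [286. 203.] [ 0.435 -0.127  0.055] 991
top far_post 0.88 [133. 201.] [0.43  0.406 0.055] 1348
top far_post 0.59 [354. 268.] [ 0.215 -0.364  0.055] 442
top workpiece_mid 0.52 [284. 201.] [ 0.442 -0.118  0.045] 58
top pliers 0.5 [236. 193.] [0.466 0.049 0.01 ] 5893
top hex_keys 0.75 [217. 114.] [0.751 0.127 0.01 ] 298
top wash_bottle 0.94 [373. 222.] [ 0.376 -0.421  0.075] 356
side press 0.75 [233. 213.] [0.486 0.033 0.015] 9709
side carrier_mid 0.93 [124. 323.] [0.405 0.432 0.025] 4596
side carrier_mid 0.71 [293. 184.] [ 0.437 -0.18   0.025] 533
side carrier_mid 0.65 [394. 212.] [ 0.146 -0.226  0.025] 802
side near_post 0.86 [122. 329.] [0.375 0.451 0.055] 4637
side near_post 0.63 [392. 209.] [ 0.147 -0.19   0.055] 769
side near_post 0.56 [291. 184.] [ 0.414 -0.13   0.055] 490
side far_post 0.93 [296. 184.] [ 0.403 -0.138  0.055] 516
side far_post 0.57 [125. 322.] [0.383 0.44  0.055] 4440
side far_post 0.56 [392. 207.] [ 0.15  -0.199  0.055] 788
side workpiece_mid 0.68 [293. 188.] [ 0.406 -0.128  0.045] 554
side workpiece_mid 0.51 [281. 186.] [ 0.439 -0.12   0.045] 95
side pliers 0.45 [218. 156.] [ 0.752 -0.195  0.01 ] 165
side hex_keys 0.84 [138. 196.] [0.755 0.136 0.01 ] 348
```

View pics/top.png

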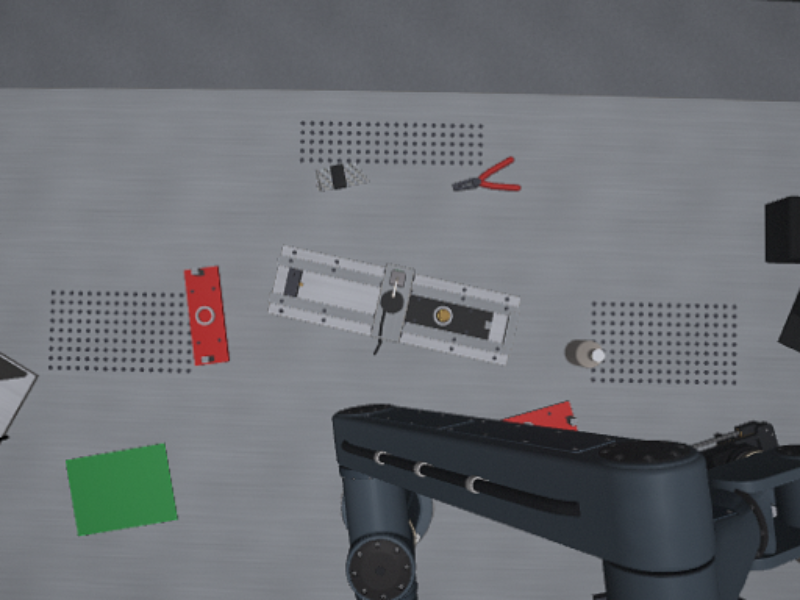

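View pics/side.png

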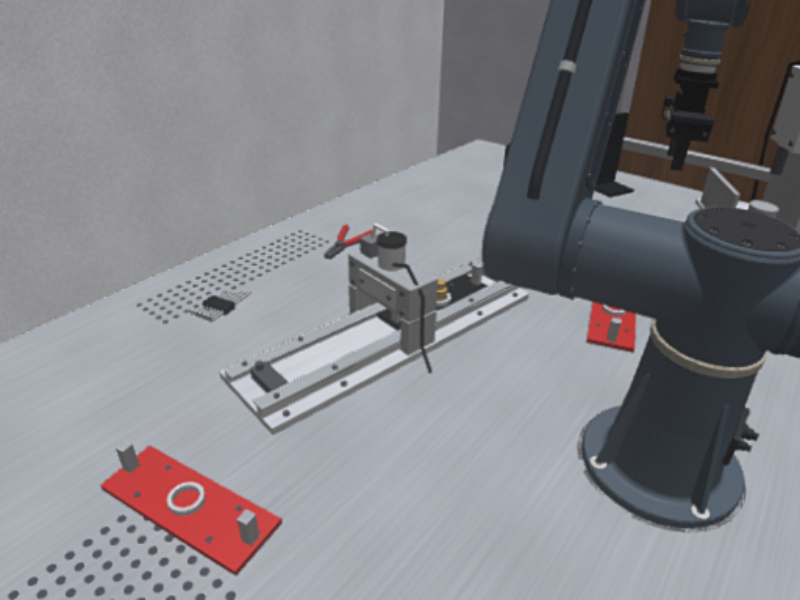

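The top view (800x600) has three carrier candidates. One is black, in the press channel at (445,315). Two are red look-alikes, at (205,315) and (540,415). I choose the black one; its near post is at about (497,325), and the stop is at (293,283). I'll check that in one close crop.

```bash
python3 - <<'E'
from h import *
im=eyes.get_image("top")
cv2.imwrite("pics/crop.png",cv2.resize(im["img"][150:240,165:340],None,fx=4.5,fy=4.5,interpolation=cv2.INTER_CUBIC))
E
```

```text
(no output)
```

View pics/crop.png

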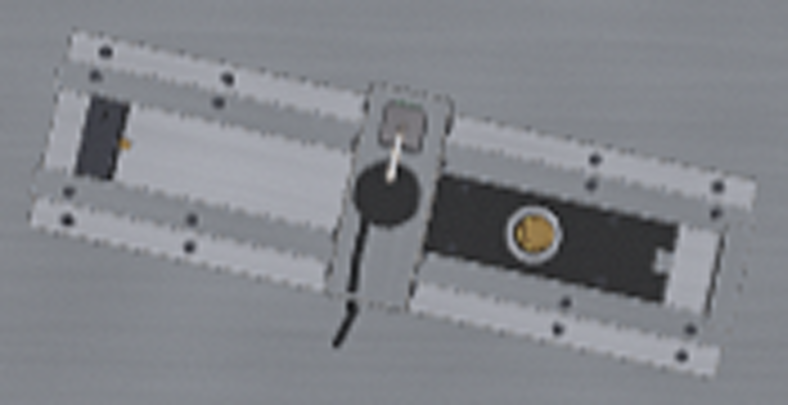

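The crop confirms it: a black carrier with a brass workpiece at (535,233), the near post at (662,261), and a dark stop with its face around (121,142).

```bash
python3 - <<'E'
from h import *
from scipy.optimize import least_squares
im=eyes.get_image("top")
raw=lambda p:((p[0]+.5)/4.5-.5+165,(p[1]+.5)/4.5-.5+150)
C=[(72,32),(757,182),(715,375),(30,228)]
P=np.array([atz(im,raw(c),.015) for c in C]); print(P.round(4))
M=np.array([(.08,.28),(.08,-.28),(-.08,-.28),(-.08,.28)])
T=lambda q,m:np.c_[q[0]+np.cos(q[2])*m[:,0]-np.sin(q[2])*m[:,1],q[1]+np.sin(q[2])*m[:,0]+np.cos(q[2])*m[:,1]]
r=least_squares(lambda q:(T(q,M)-P[:,:2]).ravel(),[.47,.03,-.2]);q=r.x
print("press",q.round(4),(r.fun*1000).round(1))
R=np.array([[np.cos(q[2]),-np.sin(q[2])],[np.sin(q[2]),np.cos(q[2])]])
for n,p,z in [("wp",(535,233),.065),("post",(662,261),.065),("cend",(671,264),.025),("stopface",(121,142),.035),("plung",(130,144),.021)]:
    w=atz(im,raw(p),z); print(n,w.round(4),"press frame",(R.T@(w[:2]-q[:2])).round(4))
E
```

```text
[[ 0.5943  0.2538  0.015 ]
 [ 0.4849 -0.2955  0.015 ]
 [ 0.331  -0.2644  0.015 ]
 [ 0.4366  0.2831  0.015 ]]
press [ 0.4617 -0.0057 -0.1934] [-0.3 -0.1  1.5 -0.4 -1.7 -0.8  0.4  1.3]
wp [ 0.4397 -0.1163  0.065 ] press frame [-0.0003 -0.1127]
post [ 0.4203 -0.2136  0.065 ] press frame [-0.0006 -0.212 ]
cend [ 0.4183 -0.2265  0.025 ] press frame [-2.00e-04 -2.25e-01]
stopface [0.5053 0.2082 0.035 ] press frame [0.0017 0.2183]
plung [0.5049 0.2036 0.021 ] press frame [0.0021 0.2138]
```

Measurements agree with the given sizes: near post at press (0, -0.2125) and stop face at about y = +0.218. The plan has two stages:
1. Pull by the near post until it is at press y of about -0.08.
2. Regrasp the far post and move it to about +0.206.

The tool yaw should be 1.377, so the fingers close along press x.

>>> send_rows:
  steps:
    - [[0,0,0.18,25,43,0,50],[0,0,0.36,51,86,0,50],[0,0,0.54,77,130,0,50],[0,0,0.72,104,175,0,50],[0,0,0.9,130,219,0,50]]
  squeeze: 20

```text
time: 1.82
ee_pos: [0.3267, -0.3731, 0.2228]
tool_rot: [3.141, 0.0, 1.224]
wrist_force: [1.0, -0.1, -0.4]
grip_width: 0.0516
finger_force: 0.0
```

>>> send_rows:
  steps:
    - [[0,0,0.08,30,50,0,50],[0,0,0.158,60,100,-5,50],[0,0,0.158,85,143,-15,50],[0,0,0.158,95,160,-30,50],[0,0,0.158,95,160,-40,50]]

```text
time: 2.45
ee_pos: [0.4213, -0.2132, 0.1822]
tool_rot: [-3.141, -0.0, 1.38]
wrist_force: [0.0, -1.7, 0.8]
grip_width: 0.0496
finger_force: 0.0
```

```bash
python3 - <<'E'
from h import *
s=ctrl.sense(); print(s["ee_pos"].round(4),s["tool_rot"].round(4),s["time"],s["wrist_force"].round(1))
im=eyes.get_image("wrist")
a=-.1934
out=im["img"].copy()
W=lambda x,y,z:(.4617+np.cos(a)*x-np.sin(a)*y,-.0057+np.sin(a)*x+np.cos(a)*y,z)
for c in proj(im,[W(sx*.008,-.2125+sy*.007,.065) for sx,sy in((1,1),(1,-1),(-1,-1),(-1,1))]+[W(0,-.2245,.025)]):
    print(c.round(1)); cv2.circle(out,tuple(int(v) for v in c.round()),2,(0,255,0),-1)
cv2.imwrite("pics/w1.png",out)
E
```

```text
[ 0.4213 -0.2132  0.1822] [-3.1414 -0.      1.38  ] 2.45 [ 0.  -1.7  0.8]
[264.6 177.5]
[264.5 193.7]
[245.5 193.6]
[245.4 177.5]
[254.9 187.2]
```

View pics/w1.png

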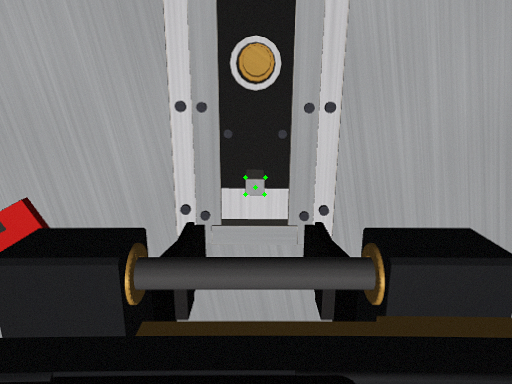

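The wrist view shows the post top at (255,185), inside the predicted box, so alignment is good to about 1 mm. The camera mount sits on the press +y side, so I'll check its reach while descending.

```bash
python3 - <<'E'
from h import *
s=ctrl.sense();im=eyes.get_image("wrist"); c=-np.array(im["R"]).T@np.array(im["t"])
a=-.1934;d=c-s["ee_pos"];print("cam rel tcp in press axes",np.cos(a)*d[0]+np.sin(a)*d[1],-np.sin(a)*d[0]+np.cos(a)*d[1],d[2])
E
```

```text
cam rel tcp in press axes -0.0007967502091105836 0.0719926028755014 0.1621522322418413
```

>>> send_rows:
  steps:
    - [[0,0,0,-0.5,0,-35,50],[0,0,0,-0.5,0,-75,50],[0,0,0,-0.5,0,-110,50],[0,0,0,-0.5,0,-135,50],[0,0,0,-0.5,0,-144,50]]

```text
time: 3.18
ee_pos: [0.4198, -0.2157, 0.0375]
tool_rot: [-3.14, -0.001, 1.375]
wrist_force: [0.7, 0.0, 0.5]
grip_width: 0.0498
finger_force: 0.0
```

>>> send_rows:
  steps:
    - [[0,0,0,0,0,0,50],[0,0,0,0,0,0,5],[0,0,0,0,0,0,5],[0,0,0,0,0,0,5],[0,0,0,0,0,0,5]]
  squeeze: 15

```text
time: 3.8
ee_pos: [0.4206, -0.2145, 0.0389]
tool_rot: [3.141, 0.0, 1.377]
wrist_force: [-0.9, 0.1, 0.7]
grip_width: 0.0179
finger_force: 0.0
```

>>> send_rows:
  steps:
    - [[0,0,0,0,0,0,5],[0,0,0,0.6,2.9,0,5],[0,0,0,1.9,9.8,0,5],[0,0,0,3.8,19.6,0,5],[0,0,0,5.8,29.4,0,5]]

```text
time: 4.42
ee_pos: [0.4266, -0.1846, 0.0388]
tool_rot: [3.141, 0.001, 1.377]
wrist_force: [-0.2, -1.7, 6.2]
grip_width: 0.0162
finger_force: 15.0
```

>>> send_rows:
  steps:
    - [[0,0,0,1.9,9.8,0,5],[0,0,0,3.8,19.6,0,5],[0,0,0,5.8,29.4,0,5],[0,0,0,7.7,39.3,0,5],[0,0,0,9.4,48,0,5]]

```text
time: 5.05
ee_pos: [0.4359, -0.1363, 0.0388]
tool_rot: [3.141, 0.0, 1.377]
wrist_force: [-0.0, -2.1, 5.7]
grip_width: 0.0156
finger_force: 15.0
```

>>> send_rows:
  steps:
    - [[0,0,0,1.5,7.5,0,5],[0,0,0,2.3,12,0,5],[0,0,0,2.6,13.4,0,5],[0,0,0,2.6,13.4,0,5],[0,0,0,2.6,13.4,0,5]]

```text
time: 5.68
ee_pos: [0.4383, -0.1228, 0.0388]
tool_rot: [3.141, -0.0, 1.377]
wrist_force: [0.4, -0.1, 4.9]
grip_width: 0.0158
finger_force: 15.0
```

>>> send_rows:
  steps:
    - [[0,0,0,0,0,0,50],[0,0,0,0,0,0,50],[0,0,0,0,0,0,50],[0,0,0,0,0,20,50],[0,0,0,0,0,60,50]]

```text
time: 6.3
ee_pos: [0.437, -0.123, 0.0979]
tool_rot: [-3.137, -0.002, 1.376]
wrist_force: [0.8, -0.2, 0.6]
grip_width: 0.0488
finger_force: 0.0
```

>>> send_rows:
  steps:
    - [[0,0,0,0,0,50,50],[0,0,0,0,0,100,50],[0,0,0,0,0,145,50],[0,0,0,0,0,145,50],[0,0,0,8,40,145,50]]

```text
time: 6.92
ee_pos: [0.4463, -0.0849, 0.2433]
tool_rot: [3.141, 0.001, 1.372]
wrist_force: [-0.4, 0.8, -0.2]
grip_width: 0.0499
finger_force: 0.0
```

>>> send_rows:
  steps:
    - [[0,0,0,9,45,0,50],[0,0,0,18,90,0,50],[0,0,0,26,130,0,50],[0,0,0,30.4,156.3,0,50],[0,0,0,30.4,156.3,0,50]]

```text
time: 7.55
ee_pos: [0.4755, 0.0741, 0.242]
tool_rot: [-3.138, 0.0, 1.38]
wrist_force: [-0.1, -0.5, -0.6]
grip_width: 0.05
finger_force: 0.0
```

```bash
python3 - <<'E'
from h import *
s=ctrl.sense(); print(s["ee_pos"].round(4),s["tool_rot"].round(4),s["time"],s["wrist_force"].round(1))
im=eyes.get_image("wrist")
a=-.1934
out=im["img"].copy()
W=lambda x,y,z:(.4617+np.cos(a)*x-np.sin(a)*y,-.0057+np.sin(a)*x+np.cos(a)*y,z)
for c in proj(im,[W(sx*.008,.081+sy*.007,.065) for sx,sy in((1,1),(1,-1),(-1,-1),(-1,1))]+[W(x,.218,.035) for x in(-.032,.032)]):
    print(c.round(1)); cv2.circle(out,tuple(int(v) for v in c.round()),2,(0,255,0),-1)
cv2.imwrite("pics/w2.png",out)
E
```

```text
[0.4755 0.0741 0.242 ] [-3.1382e+00  4.0000e-04  1.3800e+00] 7.55 [-0.1 -0.5 -0.6]
[265.5 162.5]
[265.3 176.2]
[249.5 176.2]
[249.4 162.5]
[225.   25.3]
[290.6  25.3]
```

View pics/w2.png

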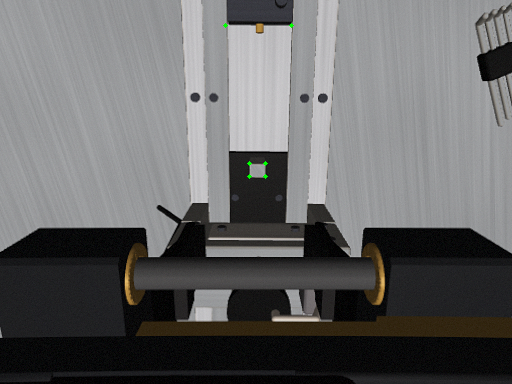

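The wrist view shows the far post at (257,170), inside its predicted box. The stop face is at row 24–25, matching y = 0.218, with the plunger at (260,28) sticking out. I'll descend with a 3 mm offset to +y for extra clearance from the head.

>>> send_rows:
  steps:
    - [[0,0,0,1,3,-40,50],[0,0,0,1,3,-90,50],[0,0,0,1,3,-135,50],[0,0,0,1,3,-175,50],[0,0,0,1,3,-202,50]]

```text
time: 8.22
ee_pos: [0.4762, 0.0743, 0.0393]
tool_rot: [-3.138, 0.001, 1.375]
wrist_force: [-0.7, 0.2, -0.6]
grip_width: 0.0499
finger_force: 0.0
```

>>> send_rows:
  steps:
    - [[0,0,0,0,0,0,50],[0,0,0,0,0,0,5],[0,0,0,0,0,0,5],[0,0,0,0,0,0,5],[0,0,0,0,0,0,5]]

```text
time: 8.85
ee_pos: [0.478, 0.0757, 0.0422]
tool_rot: [3.14, -0.0, 1.377]
wrist_force: [-0.0, -0.6, -0.1]
grip_width: 0.0179
finger_force: 0.0
```

>>> send_rows:
  steps:
    - [[0,0,0,0,0,0,5],[0,0,0,0.6,2.9,0,5],[0,0,0,1.9,9.8,0,5],[0,0,0,3.8,19.6,0,5],[0,0,0,5.8,29.4,0,5]]

```text
time: 9.48
ee_pos: [0.4839, 0.105, 0.0421]
tool_rot: [3.14, 0.0, 1.377]
wrist_force: [-0.9, -2.7, 4.8]
grip_width: 0.0161
finger_force: 15.0
```

>>> send_rows:
  steps:
    - [[0,0,0,1.9,9.8,0,5],[0,0,0,3.8,19.6,0,5],[0,0,0,5.8,29.4,0,5],[0,0,0,7.7,39.3,0,5],[0,0,0,9.6,49,0,5]]

```text
time: 10.1
ee_pos: [0.4934, 0.1541, 0.0421]
tool_rot: [3.141, 0.0, 1.377]
wrist_force: [-1.4, -1.8, 6.0]
grip_width: 0.016
finger_force: 15.0
```

>>> send_rows:
  steps:
    - [[0,0,0,1.5,7.5,0,5],[0,0,0,2.7,14,0,5],[0,0,0,3.6,18.5,0,5],[0,0,0,4.2,21.5,0,5],[0,0,0,4.7,24,0,5]]

```text
time: 10.72
ee_pos: [0.4981, 0.1779, 0.0421]
tool_rot: [3.141, 0.0, 1.377]
wrist_force: [-0.7, -2.4, 5.7]
grip_width: 0.0158
finger_force: 15.0
```

>>> send_rows:
  steps:
    - [[0,0,0,0.5,2.5,0,5],[0,0,0,0.9,4.5,0,5],[0,0,0,1.3,6.5,0,5],[0,0,0,1.7,8.5,0,5],[0,0,0,2.0,10,0,5]]

```text
time: 11.35
ee_pos: [0.5002, 0.1878, 0.0421]
tool_rot: [3.141, 0.0, 1.377]
wrist_force: [-0.3, -2.3, 5.2]
grip_width: 0.0156
finger_force: 15.0
```

>>> send_rows:
  steps:
    - [[0,0,0,0.3,1.5,0,5],[0,0,0,0.6,3,0,5],[0,0,0,0.9,4.5,0,5],[0,0,0,1.1,5.5,0,5],[0,0,0,1.3,6.5,0,5]]

```text
time: 11.98
ee_pos: [0.5014, 0.1943, 0.0421]
tool_rot: [3.141, 0.0, 1.377]
wrist_force: [-0.3, -2.5, 5.6]
grip_width: 0.0156
finger_force: 15.0
```

>>> send_rows:
  steps:
    - [[0,0,0,0.1,0.5,0,5],[0,0,0,0.2,1,0,5],[0,0,0,0.3,1.5,0,5],[0,0,0,0.4,2,0,5],[0,0,0,0.5,2.5,0,5]]

```text
time: 12.6
ee_pos: [0.5019, 0.1968, 0.0421]
tool_rot: [3.141, 0.0, 1.377]
wrist_force: [-0.6, -1.6, 4.9]
grip_width: 0.0159
finger_force: 15.0
```

Estimated gap is about 1.5 mm. I'll creep at 0.4 mm per row, watching the force along y.

>>> send_rows:
  steps:
    - [[0,0,0,0.1,0.4,0,5],[0,0,0,0.2,0.8,0,5],[0,0,0,0.2,1.2,0,5],[0,0,0,0.3,1.6,0,5]]

```text
time: 13.1
ee_pos: [0.5022, 0.1983, 0.0421]
tool_rot: [3.141, 0.0, 1.377]
wrist_force: [-1.1, -1.8, 5.2]
grip_width: 0.0158
finger_force: 15.0
```

>>> send_rows:
  steps:
    - [[0,0,0,0.1,0.4,0,5],[0,0,0,0.2,0.8,0,5],[0,0,0,0.2,1.2,0,5]]

```text
time: 13.48
ee_pos: [0.5025, 0.1995, 0.0421]
tool_rot: [3.14, 0.0, 1.377]
wrist_force: [0.5, -2.5, 6.2]
grip_width: 0.0159
finger_force: 15.0
```

>>> send_rows:
  steps:
    - [[0,0,0,0.1,0.4,0,5],[0,0,0,0.2,0.8,0,5],[0,0,0,0.2,1.2,0,5]]

```text
time: 13.85
ee_pos: [0.5027, 0.2007, 0.0421]
tool_rot: [3.14, 0.0, 1.377]
wrist_force: [0.4, -1.7, 4.5]
grip_width: 0.016
finger_force: 15.0
```

```bash
python3 - <<'E'
from h import *
im=eyes.get_image("wrist"); t=eyes.get_image("top")
a=cv2.resize(im["img"][100:300,130:380],None,fx=2.4,fy=2.4,interpolation=cv2.INTER_CUBIC)
cv2.imwrite("pics/w3.png",a)
E
```

```text
(no output)
```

View pics/w3.png

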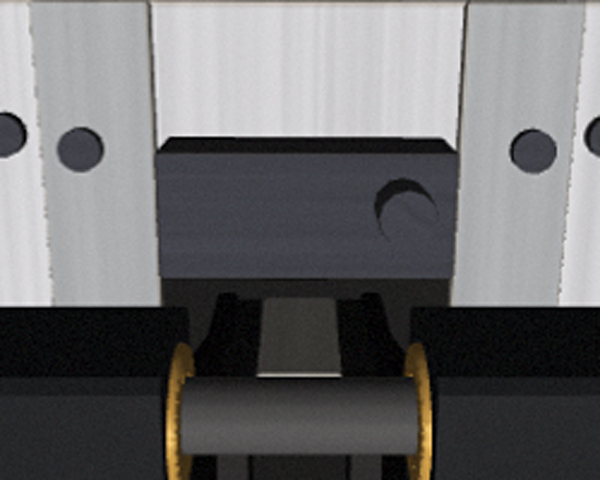

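```bash
python3 - <<'E'
from h import *
im=eyes.get_image("wrist")
w=atz(im,(256.6,215.4),.035);a=-.1934;d=w[:2]-[.4617,-.0057];p=ctrl.sense()["ee_pos"][:2]-[.4617,-.0057]
f=lambda d:-np.sin(a)*d[0]+np.cos(a)*d[1]
print("face y",f(d),"tcp y",f(p))
E
```

```text
face y 0.2222547483173219 tcp y 0.21045577140200963
```

>>> send_rows:
  steps:
    - [[0,0,0,0.1,0.4,0,5],[0,0,0,0.2,0.8,0,5],[0,0,0,0.2,1.2,0,5]]

```text
time: 14.38
ee_pos: [0.5029, 0.2019, 0.0421]
tool_rot: [3.14, 0.0, 1.377]
wrist_force: [-0.1, -2.9, 5.1]
grip_width: 0.0161
finger_force: 15.0
```

>>> send_rows:
  steps:
    - [[0,0,0,0.1,0.4,0,5],[0,0,0,0.2,0.8,0,5]]

```text
time: 14.62
ee_pos: [0.5031, 0.2027, 0.0421]
tool_rot: [3.14, 0.0, 1.377]
wrist_force: [0.4, -2.8, 5.6]
grip_width: 0.016
finger_force: 15.0
```

>>> send_rows:
  steps:
    - [[0,0,0,0.1,0.4,0,5],[0,0,0,0.2,0.8,0,5]]

```text
time: 14.88
ee_pos: [0.5032, 0.2032, 0.0421]
tool_rot: [3.141, 0.001, 1.378]
wrist_force: [-0.4, -5.1, 5.3]
grip_width: 0.0158
finger_force: 15.0
```

>>> send_rows:
  steps:
    - [[0,0,0,0,0.4,0,5],[0,0,0,0.1,0.7,0,5],[0,0,0,0.1,0.7,0,5]]

```text
time: 15.25
ee_pos: [0.5032, 0.2032, 0.0421]
tool_rot: [3.141, 0.002, 1.378]
wrist_force: [-0.7, -5.3, 5.8]
grip_width: 0.016
finger_force: 15.0
```

>>> send_rows:
  steps:
    - [[0,0,0,0,0,0,5],[0,0,0,0.1,0.5,0,5],[0,0,0,0.2,1,0,5],[0,0,0,0.2,1,0,5]]
  squeeze: 30

```text
time: 15.75
ee_pos: [0.5032, 0.2032, 0.0421]
tool_rot: [3.141, 0.004, 1.379]
wrist_force: [-1.2, -10.4, 6.0]
grip_width: 0.0158
finger_force: 30.0
```

Contact is firm: the position has stalled and the force is rising. I'll unload most of the push, then release.

>>> send_rows:
  steps:
    - [[0,0,0,-0.2,-1.3,0,5],[0,0,0,-0.2,-1.3,0,20],[0,0,0,-0.2,-1.3,0,45],[0,0,0,-0.2,-1.3,0,45],[0,0,0,-0.2,-1.3,0,45]]

```text
time: 16.38
ee_pos: [0.5028, 0.2044, 0.0414]
tool_rot: [-3.141, 0.0, 1.377]
wrist_force: [-0.2, 1.0, -0.4]
grip_width: 0.0407
finger_force: 0.0
```

>>> send_rows:
  steps:
    - [[0,0,0,0,0,15,45],[0,0,0,0,0,45,45],[0,0,0,0,0,90,45],[0,0,0,0,0,130,45],[0,0,0,0,0,170,45]]

```text
time: 17.0
ee_pos: [0.5027, 0.2042, 0.214]
tool_rot: [3.14, -0.0, 1.377]
wrist_force: [1.1, 0.1, -0.4]
grip_width: 0.0452
finger_force: 0.0
```

>>> send_rows:
  steps:
    - [[0,0,0,0,-5,15,45],[0,0,0,-5,-20,20,45],[0,0,0,-8,-40,20,45],[0,0,0,-10,-50,20,45],[0,0,0,-10,-50,20,45]]

```text
time: 17.62
ee_pos: [0.492, 0.1533, 0.2306]
tool_rot: [-3.139, 0.001, 1.375]
wrist_force: [-0.2, -0.2, -0.1]
grip_width: 0.0451
finger_force: 0.0
```

```bash
python3 - <<'E'
from h import *
im=eyes.get_image("wrist"); sd=eyes.get_image("side")["img"]
a=cv2.resize(im["img"][0:230,150:370],(440,460),interpolation=cv2.INTER_CUBIC)
b=cv2.resize(sd[140:290,130:350],(360,245))
o=np.zeros((460,800,3),np.uint8);o[:,:440]=a;o[:245,440:]=b
cv2.imwrite("pics/w4.png",o)
E
```

```text
(no output)
```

View pics/w4.png

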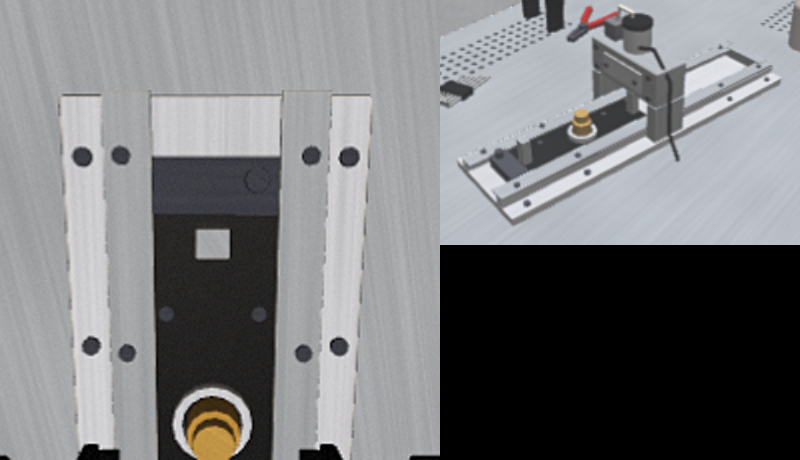

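The carrier's end meets the stop face at row 213 with no gap and no brass showing. The workpiece stands in its nest at (213,430). Handing in.

```bash
python3 -c "
from rig import ctrl
print(ctrl.job_done())"
```

```text
the job is handed in; nothing more can be done
None
```

The carrier is home against the end stop with no gap or brass pin showing, so the plunger should be fully in; the workpiece stands in its nest, the gripper is clear and open, and the job was handed in at about 18 s of the 64 s limit, with a peak wrist force reading of about 12 N.

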